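# Scan a sample vial with the hold-to-scan key

### The arm

A 6-joint arm with a two-finger parallel gripper is mounted at the origin on the work surface. World frame = base frame: x ahead of the robot, y to its left, z up, the work surface at z = 0. Lengths are in mm, angles in rad, forces in N, time in s.
With the tool pointing down it reaches from about 350 to 975 mm from the base axis. Payload 7.1 kg.
Tool frame: the origin (TCP) lies between the finger pads; the fingertips stand 8 mm ahead of it and the grasp point (between the pads) lies 11 mm behind it; x points along the fingers, y is the direction in which the jaws open and shut, and the axes are right-handed (so a half turn about x gives the same grasp; the last joint's range is limited). The gripper opens to 88 mm and grips with 3 to 60 N. Pads are 20 mm wide; open, the fingers measure 115 mm over their backs; the gripper's body (75 mm by 178 mm) begins 61 mm behind the grasp point.
Start: joints at [1.191, 0.423, 1.63, -0, 1.089, -0.019], TCP at [220.607, 584.754, 230.675] pointing down, gripper open.
Joint ranges: [-3, 3], [-0.9, 2.11], [0.09, 2.58], [-1.31, 4.45], [0.11, 2.69], [-2.54, 2.54]. Speed limits (rad/s): [2.39, 2.39, 3.01, 3.14, 3.14, 3.14].

### API

Orientations are given as a rotation vector (axis times angle).
In Python, from workcell import ctrl gives the robot as it stands.
- The arm moves only by the tool apply_moves, never from a script. Its argument "increments" is a list of rows, each an object with "gripper": the opening in per cent of the stroke, from 0 (shut) to 100 (fully open); "delta_pos": the shift along the tool's x, y, z in cm, a list of three; "dr": the turn, a rotation vector about the tool's x, y, z in rad, a list of three. In form: [{"gripper": gripper, "delta_pos": [dx, dy, dz], "dr": [ax, ay, az]}, ...]. A call has exactly 5 rows; each row shifts and turns the commanded pose from where the row before left it, along the tool's axes as they then stand; what a row does not reach is not made up. A row lasts 1/12 s, in which the tool goes at most 41.7 mm and 7.16 degrees, less where a joint would pass 70% of its speed; a pose out of reach is approached as far as the arm can. A call with a gripper value outside its range is refused whole. The fingers move at their own pace and stop on an object; the grip force is fixed at half the most. Time passes only in rows, so rows that do not move let the fingers close, or fill a call up. It gives the time, the measured TCP pose, the force and the opening at its end, in the units of the state.
- ctrl.get_obs(): the state, without advancing time (a new reading comes with each control period).
- ctrl.get_image(name): name is "side" or "top" or "wrist"; returns a dict with "img" (420x560x3 uint8, red, green, blue), "range_z" (420x560 float32, mm along the optical axis (not along the pixel's ray), 0 where there is no reading), "mtx" (3x3 intrinsics, pixels), "rvec" (rotation vector, rad) and "tvec" (3), from world to camera coordinates, as OpenCV has them. Camera axes: x right, y down, z forward; pixel columns grow to the right and rows downward; lengths in mm; the calibration is good to about 2 mm. A picture is of the moment at which its call begins.
- ctrl.close_job(): hands the job in, once; it reports no verdict.
The state is a dict: "t": time; "qpos": joint angles; "qvel": joint speeds; "joint_torque": joint torques, N m; "ee_pos": TCP position; "orientation": TCP orientation; "ft_force": force on the tool from outside, world axes, zero at the start; "moment": the same for the moment, N m; "width": finger opening in mm.
Only numpy, scipy, OpenCV 4.12 (cv2) and the standard library are available. Lean on these libraries where they do the work, as an engineer would, in place of code of your own. Each camera call takes 0.05 s, during which the arm holds its last target. There are 200 camera calls.

### The job

Take the red-capped vial out of the yellow rack and stand it upright, centred, on the small black top of the scanner's raised post, and let go of it. Then press the yellow-headed plunger of the grey key down about 12 mm, so that the collar's rim lies within the green band of the stem and never into the red, hold it there for at least two seconds, and finish while still holding it down: do not let go at the end. Keep the red vial from tipping over, and leave the other vials in the rack and the bottle, beaker and marker where they are.

Things in the scene. Friction and masses are not known exactly. Their poses are not given: they have to be found in the camera images.
- red_vial: the vial to scan: clear cylinder 22 mm in diameter and 62 mm tall, about 30 g, with a red ribbed screw cap (the top 17 mm, 22.5 mm across). Starts upright in a hole of the rack, its foot 28 mm below the rack's top face, so 34 mm stick out. Origin: centre of its underside; z up its axis
- rack: fixed yellow block 130 x 190 x 40 mm (x, y, z) with six round holes, 24 mm wide and 28 mm deep, at x = -30, +30 and y = -60, 0, +60 mm: 60 mm apart both ways. Five hold a vial (which vial is in which hole varies). Origin: centre of its underside; z up. The rack, the scanner and the key swap places from run to run
- scanner: fixed vial scanner: white base plate 175 x 100 x 16 mm (x, y, z), a steel post at x = +50 mm, y = 0 and a grey reading head 45 x 85 mm (x, y), at x = -58 mm, its top 121 mm above the table, its face 85 mm from the post's axis on the robot's side. Origin: centre of its underside; z up
- post_top (a point): centre of the flat top of the scanner's post, a black disc 30 mm in diameter with no rim, 70 mm above the table; the vial stands here. Axes as the scanner's, z up
- key: fixed hold-to-scan key: grey housing 95 x 95 x 45 mm with a steel collar (38 mm wide) whose rim is 55 mm above the table, and the plunger rising from it. Origin: centre of its underside; z up
- plunger_top (a point): centre of the top face of the plunger's yellow mushroom head (44 mm in diameter, 14 mm thick); 95 mm above the table at rest, sinks with the plunger
- plunger (a joint): travel of the plunger straight down, m: 0 at rest (up), 0.024 at the stop. It springs back when let go: about 3 N starts it, about 7 N holds it at 0.012, rising 0.35 N per mm. Its stem is 22 mm thick, and from the collar's rim upward it shows at rest 8 mm of black, 8 mm of green, 10 mm of red: the rim is in the green from 0.008 to 0.016
- purple_vial: purple-capped vial, same size and shape as the red one, standing in another hole of the rack; must stay there. Origin: centre of its underside, z up its axis
- blue_vial: blue-capped vial, same size and shape as the red one, standing in another hole of the rack; must stay there. Origin: centre of its underside, z up its axis
- white_vial: white-capped vial, same size and shape as the red one, standing in another hole of the rack; must stay there. Origin: centre of its underside, z up its axis
- green_vial: green-capped vial, same size and shape as the red one, standing in another hole of the rack; must stay there. Origin: centre of its underside, z up its axis
- reagent_bottle: loose amber bottle with a blue cap, 60 mm in diameter, 130 mm tall, standing at the back; leave alone. Origin: centre of its underside
- beaker: loose glass beaker, 68 mm wide, 85 mm tall, standing at the back; leave alone. Origin: centre of its underside
- marker: loose white and blue marker pen, about 110 mm long, 12 mm thick, lying at the back; leave alone. Origin: middle of its underside
Mind the look-alikes: they are no part of the job. Leave any pink look-alike of the key alone.

How it is judged (in metres and radians):
On the way, in this order (a step that is already met when the one before it is completed fails the run):
1. the red vial stands upright, centred and released on the post (horizontal distance between red_vial and post_top below 0.008 m and z of red_vial in the frame of post_top between -0.003 and 0.004 m and angle between red_vial's own z axis and vertical below 0.1 rad and linear speed of red_vial below 0.03 m/s and contact force between red_vial and scanner above 0.05 N and contact force between each of the fingers, the arm and red_vial below 0.05 N), for 0.3 s.
2. with the vial on the post, the plunger is held in the green band (all of step 1 and value of joint plunger between 0.008 and 0.016 m and contact force between any of the fingers, the arm and key above 2 N), for 1.5 s.
At the end, for the whole second after the job is handed in: The red vial stands on the post untouched by the robot, within 8 mm of its centre and within 0.1 rad of upright, at rest, and the robot holds the plunger down with more than 2 N, still, at a travel between 8 and 16 mm (the green band) (all of step 2 and velocity of joint plunger between -0.01 and 0.01 m/s); the arm keeps its last pose, push and grip.
It fails at once if the plunger is pushed past the green, more than 2 mm into the red (value of joint plunger above 0.018 m).
It fails at once if the red vial is tipped over (angle between red_vial's own z axis and vertical above 0.8 rad).
It fails at once if another vial is lifted out of the rack or shifted by 20 mm (distance of any of purple_vial, blue_vial, white_vial, green_vial from where it was at the start of the episode above 0.02 m).
It fails at once if the bottle, beaker or marker is shifted by 30 mm (distance of any of reagent_bottle, beaker, marker from where it was at the start of the episode above 0.03 m).
It also fails if it takes over 59 s, if anything falls off the work surface, if the arm or the gripper's body presses on something with over 40 N, if the wrist force passes 120 N, or if a joint passes its speed limit or range.

## Working session

There is one attempt and no reset: what is moved stays moved. The work goes in short steps, Python scripts to look and compute and a tool call to move; the robot and the scene stay as the last step left them, time stands still between calls to the robot, and variables do not carry over. Pictures are saved under pics/ and viewed, about 8 in all and at most 12, crops included, and the job is handed in when it is done.

Besides the shell and the picture viewer there is one more tool, called after "Request:" by a JSON object that holds its "fn" and its "kwargs", one argument or row to a line. apply_moves: Moves the arm, as the interface text tells. Its arguments: {"type":"object","properties":{"increments":{"type":"array","items":{"type":"object","properties":{"gripper":{"type":"number"},"delta_pos":{"type":"array","items":{"type":"number"}},"dr":{"type":"array","items":{"type":"number"}}}}}},"required":["increments"]}

```bash
mkdir -p pics; ls; cat > h.py <<'E'
import numpy as np, cv2
from workcell import ctrl
def grab(n,f):
    d=ctrl.get_image(n); np.savez(f'pics/{f}.npz',**d); cv2.imwrite(f'pics/{f}.png',d['img'][:,:,::-1]); return d
def pts(d):
    R=cv2.Rodrigues(np.array(d['rvec'],float))[0]; K=d['mtx']; z=d['range_z'].astype(float)
    v,u=np.mgrid[:z.shape[0],:z.shape[1]]
    c=np.stack([(u-K[0,2])/K[0,0]*z,(v-K[1,2])/K[1,1]*z,z],-1)
    return (c-np.array(d['tvec']).ravel())@R
E
python3 - <<'E'
from h import *
a=grab('top','top0'); b=grab('side','side0')
o=ctrl.get_obs(); print({k:np.round(v,3) for k,v in o.items()})
cv2.imwrite('pics/both.png',cv2.resize(np.vstack([a['img'],b['img']])[:,:,::-1],(400,600)))
E
```

```text
pics
{'t': np.float64(0.1), 'qpos': array([ 1.191,  0.424,  1.631, -0.   ,  1.089, -0.019]), 'qvel': array([ 0.001, -0.002, -0.001, -0.   ,  0.   ,  0.   ]), 'joint_torque': array([-1.0000e-03, -5.4561e+01, -2.7432e+01,  6.5000e-02,  1.9000e-02,
       -0.0000e+00]), 'ee_pos': array([220.462, 584.32 , 229.986]), 'orientation': array([ 0.282,  1.552, -0.284]), 'ft_force': array([ 0.211,  0.027, -0.447]), 'moment': array([ 0.011, -0.015,  0.029]), 'width': np.float64(88.057)}
```

View pics/top0.png

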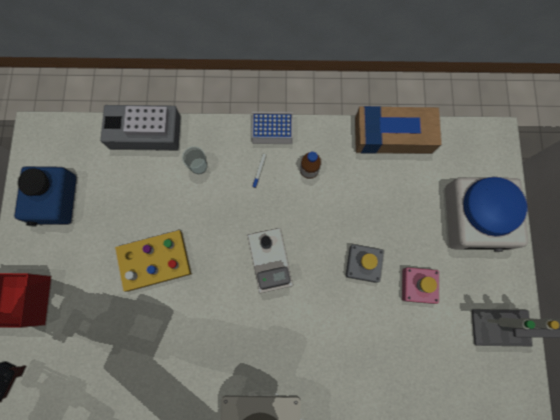

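View pics/side0.png

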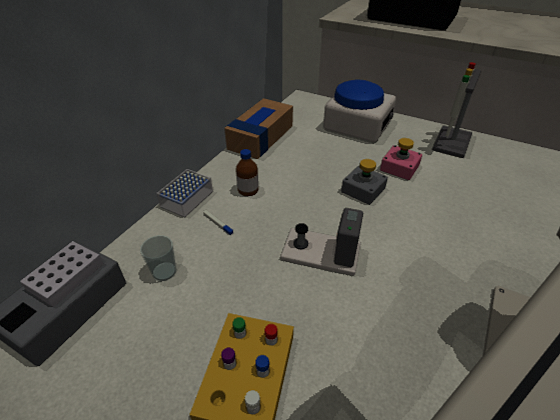

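The top view shows red-cap candidates at (173,264), the vial in the rack, and (20,300), a big red box that isn't a vial. Key candidates are the grey housing with yellow head at (365,262) and the pink look-alike at (421,285), which I'll leave alone. The post top is at (266,242), with the reading head on the robot's side at (273,278). In the side view the red cap is at (271,330), the post at (301,229) and the grey key at (367,166).

```bash
cat > m.py <<'E'
from h import *
for n in ['top0','side0']:
    d=dict(np.load(f'pics/{n}.npz')); P=pts(d); im=d['img']; 
    hsv=cv2.cvtColor(im,cv2.COLOR_RGB2HSV)
    print(n,'cam',np.round(-cv2.Rodrigues(d['rvec'])[0].T@np.array(d['tvec']).ravel()),'f',d['mtx'][0,0])
    def rep(lab,c,r,zl,zh,cond=None):
        u,v=c; s=(slice(v-r,v+r+1),slice(u-r,u+r+1)); p=P[s].reshape(-1,3)
        m=(p[:,2]>zl)&(p[:,2]<zh)
        if cond: m&=cond(hsv[s].reshape(-1,3))
        q=p[m]; print(lab,m.sum(),'med',np.round(np.median(q,0),1) if len(q) else '', 'mid',np.round((q.min(0)+q.max(0))/2,1) if len(q) else '')
    D={'top0':[(173,264),(266,242),(369,261)],'side0':[(271,330),(301,229),(367,164)]}[n]
    rep('redcap',D[0],9,66,82,lambda h:((h[:,0]<8)|(h[:,0]>172))&(h[:,1]>150))
    rep('post',D[1],11,66,75)
    rep('plunger',D[2],14,88,100)
    for l,c in {'top0':dict(white=(131,275),blue=(152,270),purple=(147,249),green=(168,244),hole=(129,256)),'side0':dict(white=(253,400),blue=(262,363),purple=(229,355),green=(239,326))}[n].items():
        rep(l,c,6,66,82)
    if n=='top0':
        g=(P[...,2]>36)&(P[...,2]<44); g[:, :100]=0; g[:,200:]=0; g[:215]=0;g[305:]=0
        print('rack',cv2.minAreaRect(P[g][:,:2].astype(np.float32)))
        g=(P[...,2]>10)&(P[...,2]<22); g[:, :235]=0; g[:,300:]=0; g[:220]=0;g[300:]=0
        print('base',cv2.minAreaRect(P[g][:,:2].astype(np.float32)))
        g=(P[...,2]>112)&(P[...,2]<128); g[:, :235]=0; g[:,300:]=0; g[:220]=0;g[300:]=0
        print('head',cv2.minAreaRect(P[g][:,:2].astype(np.float32)))
        g=(P[...,2]>41)&(P[...,2]<49); g[:, :335]=0; g[:,395:]=0; g[:235]=0;g[290:]=0
        print('key',cv2.minAreaRect(P[g][:,:2].astype(np.float32)))
E
python3 m.py
python3 - <<'E'
from h import *
d=np.load('pics/top0.npz')['img'][220:310,100:400]
e=np.load('pics/side0.npz')['img'][120:420,180:430]
a=cv2.resize(d,(800,240),interpolation=cv2.INTER_CUBIC)
cv2.imwrite('pics/crop1.png',a[:,:,::-1])
E
```

```text
top0 cam [ 366.  -41. 1236.] f 416.8249668043461
redcap 44 med [465.  251.2  74.4] mid [465.  250.9  75.2]
post 85 med [534.1  -8.3  71.3] mid [533.9  -8.5  70.7]
plunger 200 med [ 476.3 -292.4   95.7] mid [ 475.5 -292.5   93.9]
white 61 med [431.9 364.9  74.3] mid [432.1 365.9  73. ]
blue 61 med [448.8 307.8  74.4] mid [449.3 308.5  73.4]
purple 62 med [504.5 323.8  74.4] mid [505.7 324.6  73.2]
green 58 med [522.  266.8  74.1] mid [522.  267.1  73. ]
hole 0 med  mid 
rack ((477.5393371582031, 317.82135009765625), (130.9822998046875, 191.6980438232422), 15.942729949951172)
base ((480.7478332519531, -0.051483154296875), (175.3464813232422, 139.50572204589844), 13.001689910888672)
head ((428.457275390625, -32.01332473754883), (45.462974548339844, 84.90827941894531), 12.91690444946289)
key ((476.66455078125, -292.59613037109375), (94.63597106933594, 94.68699645996094), 80.04815673828125)
side0 cam [273. 563. 686.] f 380.68249526705506
redcap 135 med [463.  255.5  74.8] mid [463.8 254.3  71.8]
post 115 med [532.   -4.5  71.3] mid [532.7  -6.1  69.8]
plunger 155 med [ 475.4 -285.8   95.9] mid [ 476.1 -289.2   94. ]
white 147 med [428.4 370.3  74.7] mid [430.1 369.8  72.2]
blue 151 med [446.1 313.1  74.5] mid [448.4 311.9  72. ]
purple 141 med [502.6 328.5  74.8] mid [505.2 328.3  71.9]
green 118 med [519.2 272.6  74.4] mid [521.7 270.5  71.6]
```

View pics/crop1.png

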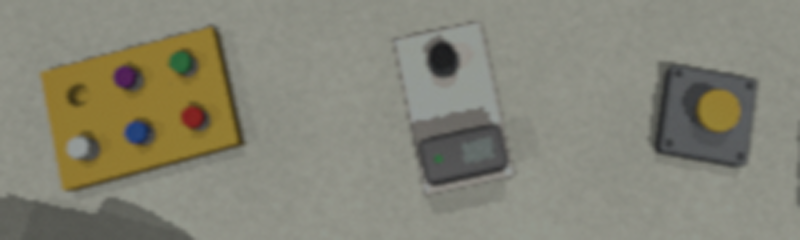

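The crop confirms the red cap at crop (192,117), in the corner hole next to blue and green. It also shows the black post top at (442,58) and the grey key with its yellow head at (718,110).

```bash
cat > go.py <<'E'
from h import *
import sys
def go(tgt):
    o=ctrl.get_obs(); R=cv2.Rodrigues(np.array(o['orientation'],float))[0]
    print('t',round(float(o['t']),2),'pos',np.round(o['ee_pos'],1),'w',round(float(o['width']),1),'F',np.round(o['ft_force'],1),'q6',np.round(o['qpos'][5],2))
    down=np.array([0,0,-1.]); ax=np.cross(R[:,0],down)
    print('x',np.round(R[:,0],4),'y',np.round(R[:,1],3),'tilt fix dr(tool)',np.round(R.T@ax,4))
    if tgt is not None: print('delta cm tool',np.round(R.T@(np.array(tgt)-o['ee_pos'])/10,2))
if __name__=='__main__': go([float(a) for a in sys.argv[1:]] if len(sys.argv)>1 else None)
E
python3 go.py 464.8 251.8 130
```

```text
t 0.1 pos [220.5 584.3 230. ] w 88.1 F [ 0.2  0.  -0.4] q6 -0.02
x [-5.0e-04 -1.3e-03 -1.0e+00] y [ 0.353  0.936 -0.001] tilt fix dr(tool) [ 0.     -0.      0.0013]
delta cm tool [ 10.03 -22.47  34.6 ]
```

Request:
{"fn": "apply_moves", "kwargs": {
  "increments": [
    {"gripper": 45, "delta_pos": [0, -0.8, 1.2], "dr": [0, 0, 0]},
    {"gripper": 45, "delta_pos": [0, -1.6, 2.5], "dr": [0, 0, 0]},
    {"gripper": 45, "delta_pos": [0, -1.6, 2.5], "dr": [0, 0, 0]},
    {"gripper": 45, "delta_pos": [0, -1.6, 2.5], "dr": [0, 0, 0]},
    {"gripper": 45, "delta_pos": [0, -1.6, 2.5], "dr": [0, 0, 0]}
  ]
}}

```text
t: 0.52
ee_pos: [300.7, 475.7, 230.4]
orientation: [0.282, 1.552, -0.283]
ft_force: [1.2, 0.5, -0.3]
width: 57.9
```

Request:
{"fn": "apply_moves", "kwargs": {
  "increments": [
    {"gripper": 45, "delta_pos": [0, -1.6, 2.5], "dr": [0, 0, 0]},
    {"gripper": 45, "delta_pos": [0, -1.6, 2.5], "dr": [0, 0, 0]},
    {"gripper": 45, "delta_pos": [0, -1.6, 2.5], "dr": [0, 0, 0]},
    {"gripper": 45, "delta_pos": [0, -1.6, 2.5], "dr": [0, 0, 0]},
    {"gripper": 45, "delta_pos": [0, -1.6, 2.5], "dr": [0, 0, 0]}
  ]
}}

```text
t: 0.93
ee_pos: [389.3, 356.5, 230.5]
orientation: [0.283, 1.552, -0.284]
ft_force: [0.6, 0.3, -0.6]
width: 39.2
```

Request:
{"fn": "apply_moves", "kwargs": {
  "increments": [
    {"gripper": 45, "delta_pos": [0.5, -1.6, 2.5], "dr": [0, 0, 0]},
    {"gripper": 45, "delta_pos": [1, -1.6, 2.5], "dr": [0, 0, 0]},
    {"gripper": 45, "delta_pos": [1, -1.6, 2.5], "dr": [0, 0, 0]},
    {"gripper": 45, "delta_pos": [1, -1.0, 1.5], "dr": [0, 0, 0]},
    {"gripper": 45, "delta_pos": [0.5, 0, 0], "dr": [0, 0, 0]}
  ]
}}

```text
t: 1.35
ee_pos: [453.3, 269.3, 189.6]
orientation: [0.284, 1.553, -0.287]
ft_force: [0.0, -0.7, -0.1]
width: 39.4
```

```bash
python3 go.py 464.8 251.8 130; python3 -c "
from h import *
grab('wrist','w1')"
```

```text
t 1.35 pos [453.3 269.3 189.6] w 39.4 F [ 0.  -0.7 -0.1] q6 -0.69
x [-0.001  -0.0015 -1.    ] y [ 0.356  0.934 -0.002] tilt fix dr(tool) [ 0.     -0.0004  0.0017]
delta cm tool [ 5.96 -1.21  1.69]
```

View pics/w1.png

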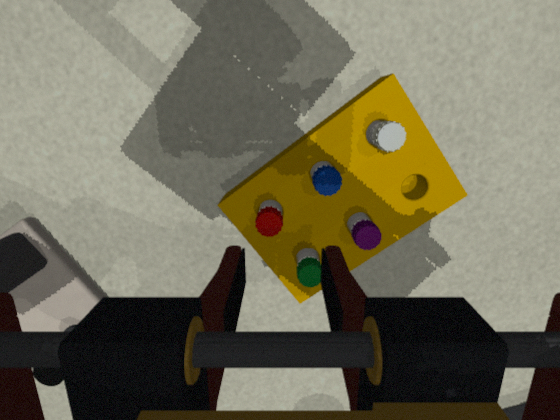

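The wrist view shows the red cap at (269,221), with blue at (326,180) and green at (309,272), and the fingers to its lower side. I'll refine the red cap's position from the wrist depth.

```bash
cat > w.py <<'E'
from h import *
def top(f,c,r,zl,zh,rad=None):
    d=dict(np.load(f'pics/{f}.npz')); P=pts(d); u,v=c
    p=P[v-r:v+r+1,u-r:u+r+1].reshape(-1,3); q=p[(p[:,2]>zl)&(p[:,2]<zh)]
    c,rr=cv2.minEnclosingCircle(q[:,:2].astype(np.float32)); print(f,len(q),'circle',np.round(c,1),round(rr,1),'mean',np.round(q.mean(0),1))
if __name__=='__main__':
    top('w1',(269,221),18,70,78); top('w1',(326,180),18,70,78); top('w1',(309,272),18,70,78)
E
python3 w.py; python3 go.py 465 251.8 90
```

```text
w1 541 circle [462.7 253.8] 11.9 mean [462.1 254.1  72.7]
w1 606 circle [446.2 311.4] 11.8 mean [445.8 311.4  72.5]
w1 464 circle [519.8 270.2] 11.8 mean [519.2 270.   72.6]
t 1.4 pos [452.2 270.4 189. ] w 39.8 F [-0.9 -0.5  0.2] q6 -0.69
x [-0.0024 -0.0015 -1.    ] y [ 0.356  0.934 -0.002] tilt fix dr(tool) [ 0.     -0.0017  0.0023]
delta cm tool [ 9.9  -1.26  1.88]
```

```bash
python3 go.py 464 253 90
```

```text
t 1.4 pos [452.2 270.4 189. ] w 39.8 F [-0.9 -0.5  0.2] q6 -0.69
x [-0.0024 -0.0015 -1.    ] y [ 0.356  0.934 -0.002] tilt fix dr(tool) [ 0.     -0.0017  0.0023]
delta cm tool [ 9.9  -1.18  1.74]
```

Request:
{"fn": "apply_moves", "kwargs": {
  "increments": [
    {"gripper": 45, "delta_pos": [1, -0.6, 0.8], "dr": [0, 0, 0]},
    {"gripper": 45, "delta_pos": [2, -0.6, 0.9], "dr": [0, 0, 0]},
    {"gripper": 45, "delta_pos": [2.5, 0, 0], "dr": [0, 0, 0]},
    {"gripper": 45, "delta_pos": [2.5, 0, 0], "dr": [0, 0, 0]},
    {"gripper": 45, "delta_pos": [1, 0, 0], "dr": [0, 0, 0]}
  ]
}}

```text
t: 1.82
ee_pos: [462.3, 255.1, 98.0]
orientation: [0.281, 1.555, -0.284]
ft_force: [-0.4, -0.4, -0.6]
width: 39.5
```

Request:
{"fn": "apply_moves", "kwargs": {
  "increments": [
    {"gripper": 45, "delta_pos": [0, 0, 0], "dr": [0, 0, 0]},
    {"gripper": 45, "delta_pos": [0, 0, 0], "dr": [0, 0, 0]},
    {"gripper": 45, "delta_pos": [0, 0, 0], "dr": [0, 0, 0]},
    {"gripper": 45, "delta_pos": [0, 0, 0], "dr": [0, 0, 0]},
    {"gripper": 45, "delta_pos": [0, 0, 0], "dr": [0, 0, 0]}
  ]
}}

```text
t: 2.23
ee_pos: [464.8, 256.1, 101.9]
orientation: [0.284, 1.55, -0.282]
ft_force: [0.6, -0.1, 0.0]
width: 39.7
```

```bash
python3 go.py 464 253 52; python3 -c "
from h import *
grab('wrist','w2')"
```

```text
t 2.23 pos [464.8 256.1 101.9] w 39.7 F [ 0.6 -0.1  0. ] q6 -0.73
x [ 0.002   0.0011 -1.    ] y [0.353 0.936 0.002] tilt fix dr(tool) [ 0.      0.0015 -0.0017]
delta cm tool [ 4.99 -0.33  0.03]
```

View pics/w2.png

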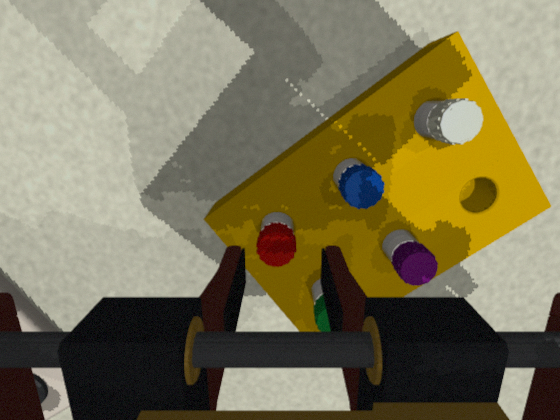

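The wrist view shows the red cap at (277,244) between the fingertips at columns 245 and 322. It sits about 3–4 mm toward −y of the midline, which agrees with the computed −0.33 cm.

Request:
{"fn": "apply_moves", "kwargs": {
  "increments": [
    {"gripper": 45, "delta_pos": [0.5, -0.35, 0], "dr": [0, 0, 0]},
    {"gripper": 45, "delta_pos": [1, 0, 0], "dr": [0, 0, 0]},
    {"gripper": 45, "delta_pos": [1.5, 0, 0], "dr": [0, 0, 0]},
    {"gripper": 45, "delta_pos": [1.2, 0, 0], "dr": [0, 0, 0]},
    {"gripper": 45, "delta_pos": [0.6, 0, 0], "dr": [0, 0, 0]}
  ]
}}

```text
t: 2.7
ee_pos: [461.8, 251.7, 50.6]
orientation: [0.282, 1.554, -0.285]
ft_force: [-0.6, -0.8, 0.3]
width: 39.7
```

Request:
{"fn": "apply_moves", "kwargs": {
  "increments": [
    {"gripper": 45, "delta_pos": [0, 0, 0], "dr": [0, 0, 0]},
    {"gripper": 45, "delta_pos": [0, 0, 0], "dr": [0, 0, 0]},
    {"gripper": 45, "delta_pos": [0, 0, 0], "dr": [0, 0, 0]},
    {"gripper": 45, "delta_pos": [0, 0, 0], "dr": [0, 0, 0]},
    {"gripper": 45, "delta_pos": [0, 0, 0], "dr": [0, 0, 0]}
  ]
}}

```text
t: 3.12
ee_pos: [463.2, 252.5, 53.2]
orientation: [0.284, 1.551, -0.283]
ft_force: [-0.6, 0.1, -0.4]
width: 39.3
```

```bash
python3 go.py 464 253 52
```

```text
t 3.12 pos [463.2 252.5  53.2] w 39.3 F [-0.6  0.1 -0.4] q6 -0.73
x [ 9.e-04  5.e-04 -1.e+00] y [0.353 0.936 0.001] tilt fix dr(tool) [ 0.      0.0007 -0.0008]
delta cm tool [0.12 0.07 0.06]
```

Close now.

Request:
{"fn": "apply_moves", "kwargs": {
  "increments": [
    {"gripper": 30, "delta_pos": [0.1, 0.05, 0.05], "dr": [0, 0, 0]},
    {"gripper": 20, "delta_pos": [0, 0, 0], "dr": [0, 0, 0]},
    {"gripper": 15, "delta_pos": [0, 0, 0], "dr": [0, 0, 0]},
    {"gripper": 15, "delta_pos": [0, 0, 0], "dr": [0, 0, 0]},
    {"gripper": 10, "delta_pos": [0, 0, 0], "dr": [0, 0, 0]}
  ]
}}

```text
t: 3.53
ee_pos: [463.6, 252.7, 51.8]
orientation: [0.283, 1.552, -0.283]
ft_force: [-0.7, -0.4, 0.2]
width: 22.1
```

Request:
{"fn": "apply_moves", "kwargs": {
  "increments": [
    {"gripper": 10, "delta_pos": [0, 0, 0], "dr": [0, 0, 0]},
    {"gripper": 10, "delta_pos": [0, 0, 0], "dr": [0, 0, 0]},
    {"gripper": 10, "delta_pos": [0, 0, 0], "dr": [0, 0, 0]},
    {"gripper": 10, "delta_pos": [0, 0, 0], "dr": [0, 0, 0]},
    {"gripper": 10, "delta_pos": [0, 0, 0], "dr": [0, 0, 0]}
  ]
}}

```text
t: 3.95
ee_pos: [463.6, 252.7, 51.8]
orientation: [0.283, 1.552, -0.283]
ft_force: [-0.4, 0.5, 2.6]
width: 21.6
```

```bash
python3 go.py 464 253 52
```

```text
t 3.95 pos [463.6 252.7  51.8] w 21.6 F [-0.4  0.5  2.6] q6 -0.73
x [ 2.e-04  1.e-04 -1.e+00] y [0.353 0.936 0.   ] tilt fix dr(tool) [ 0.      0.0002 -0.0001]
delta cm tool [-0.02  0.05  0.03]
```

Request:
{"fn": "apply_moves", "kwargs": {
  "increments": [
    {"gripper": 10, "delta_pos": [-0.5, 0, 0], "dr": [0, 0, 0]},
    {"gripper": 10, "delta_pos": [-1, 0, 0], "dr": [0, 0, 0]},
    {"gripper": 10, "delta_pos": [-1.5, 0, 0], "dr": [0, 0, 0]},
    {"gripper": 10, "delta_pos": [-1.5, 0, 0], "dr": [0, 0, 0]},
    {"gripper": 10, "delta_pos": [-1.5, 0, 0], "dr": [0, 0, 0]}
  ]
}}

```text
t: 4.37
ee_pos: [463.3, 252.5, 112.9]
orientation: [0.283, 1.552, -0.283]
ft_force: [-0.1, -0.3, -0.7]
width: 21.7
```

Request:
{"fn": "apply_moves", "kwargs": {
  "increments": [
    {"gripper": 10, "delta_pos": [-1.5, 0, 0], "dr": [0, 0, 0]},
    {"gripper": 10, "delta_pos": [-1.5, 0, 0], "dr": [0, 0, 0]},
    {"gripper": 10, "delta_pos": [-1.5, 0, 0], "dr": [0, 0, 0]},
    {"gripper": 10, "delta_pos": [-1.0, 0, 0], "dr": [0, 0, 0]},
    {"gripper": 10, "delta_pos": [-0.3, 0, 0], "dr": [0, 0, 0]}
  ]
}}

```text
t: 4.78
ee_pos: [464.3, 253.0, 171.9]
orientation: [0.284, 1.55, -0.281]
ft_force: [0.5, 0.3, -0.1]
width: 21.2
```

```bash
python3 go.py 534 -7.5 170; python3 -c "
from h import *
d=grab('side','s2')"
```

```text
t 4.78 pos [464.3 253.  171.9] w 21.2 F [ 0.5  0.3 -0.1] q6 -0.73
x [ 0.0028  0.0014 -1.    ] y [0.353 0.936 0.002] tilt fix dr(tool) [ 0.      0.0021 -0.0023]
delta cm tool [  0.17 -21.92  15.72]
```

View pics/s2.png

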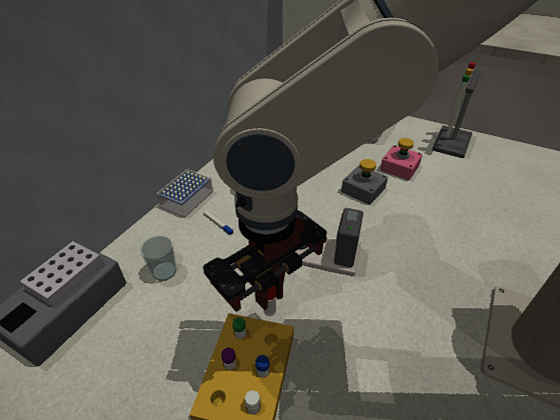

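The side view shows the red vial lifted clear, held between the fingers at about (271,300). The other four vials are still in their holes.

Request:
{"fn": "apply_moves", "kwargs": {
  "increments": [
    {"gripper": 10, "delta_pos": [0, -0.7, 0.5], "dr": [0, 0, 0]},
    {"gripper": 10, "delta_pos": [0, -1.4, 1], "dr": [0, 0, 0]},
    {"gripper": 10, "delta_pos": [0, -1.8, 1.3], "dr": [0, 0, 0]},
    {"gripper": 10, "delta_pos": [0, -1.8, 1.3], "dr": [0, 0, 0]},
    {"gripper": 10, "delta_pos": [0, -1.8, 1.3], "dr": [0, 0, 0]}
  ]
}}

```text
t: 5.25
ee_pos: [487.0, 161.9, 168.5]
orientation: [0.282, 1.554, -0.284]
ft_force: [-0.5, 0.3, 0.2]
width: 21.4
```

Request:
{"fn": "apply_moves", "kwargs": {
  "increments": [
    {"gripper": 10, "delta_pos": [0, -1.8, 1.3], "dr": [0, 0, 0]},
    {"gripper": 10, "delta_pos": [0, -1.8, 1.3], "dr": [0, 0, 0]},
    {"gripper": 10, "delta_pos": [0, -1.8, 1.3], "dr": [0, 0, 0]},
    {"gripper": 10, "delta_pos": [0, -1.8, 1.3], "dr": [0, 0, 0]},
    {"gripper": 10, "delta_pos": [0, -1.8, 1.3], "dr": [0, 0, 0]}
  ]
}}

```text
t: 5.67
ee_pos: [515.9, 54.5, 168.5]
orientation: [0.283, 1.554, -0.284]
ft_force: [1.0, -0.8, -1.2]
width: 21.4
```

Request:
{"fn": "apply_moves", "kwargs": {
  "increments": [
    {"gripper": 10, "delta_pos": [0, -1.8, 1.3], "dr": [0, 0, 0]},
    {"gripper": 10, "delta_pos": [0, -1.6, 1.1], "dr": [0, 0, 0]},
    {"gripper": 10, "delta_pos": [0, -1.1, 0.8], "dr": [0, 0, 0]},
    {"gripper": 10, "delta_pos": [0, -0.6, 0.4], "dr": [0, 0, 0]},
    {"gripper": 10, "delta_pos": [0, 0, 0], "dr": [0, 0, 0]}
  ]
}}

```text
t: 6.08
ee_pos: [532.1, -5.4, 169.1]
orientation: [0.284, 1.553, -0.285]
ft_force: [0.8, 0.4, 0.2]
width: 21.4
```

Request:
{"fn": "apply_moves", "kwargs": {
  "increments": [
    {"gripper": 10, "delta_pos": [0, 0, 0], "dr": [0, 0, 0]},
    {"gripper": 10, "delta_pos": [0, 0, 0], "dr": [0, 0, 0]},
    {"gripper": 10, "delta_pos": [0, 0, 0], "dr": [0, 0, 0]},
    {"gripper": 10, "delta_pos": [0, 0, 0], "dr": [0, 0, 0]},
    {"gripper": 10, "delta_pos": [0, 0, 0], "dr": [0, 0, 0]}
  ]
}}

```text
t: 6.5
ee_pos: [532.2, -3.6, 169.8]
orientation: [0.282, 1.552, -0.282]
ft_force: [-0.5, -0.6, -0.7]
width: 21.6
```

```bash
python3 go.py 533.3 -7 130; python3 -c "
from h import *
a=grab('side','s3');b=grab('wrist','w3')
c=cv2.resize(a['img'][150:290,220:400],(540,420),interpolation=cv2.INTER_CUBIC)
cv2.imwrite('pics/c3.png',np.hstack([c,cv2.resize(b['img'][150:330,200:320],(260,420))])[:,:,::-1])"
```

```text
t 6.5 pos [532.2  -3.6 169.8] w 21.6 F [-0.5 -0.6 -0.7] q6 -1.24
x [ 1.e-04  0.e+00 -1.e+00] y [0.352 0.936 0.   ] tilt fix dr(tool) [ 0.      0.0001 -0.    ]
delta cm tool [ 3.98 -0.28  0.22]
```

View pics/c3.png

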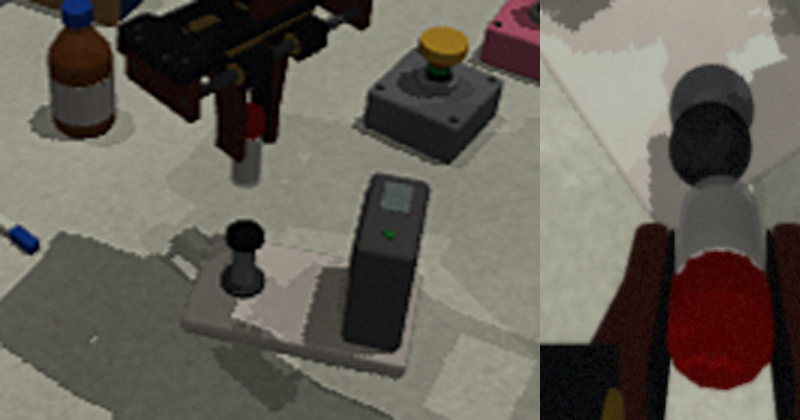

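The vial hangs upright over the post. In the side crop the vial foot is at (245,180) and the post top at (245,235). In the wrist crop the red cap is at (720,318) and the black disc at (708,145). I'll measure cap and disc with the same camera to get their relative offset.

```bash
python3 -c "
from w import *
top('w3',(277,212),22,66,74); top('w3',(283,286),30,185,200)
top('s3',(302,229),11,66,74); top('s3',(302,205),9,120,150)
d=dict(np.load('pics/w3.npz')); R=cv2.Rodrigues(d['rvec'])[0]; P=pts(d)
print(np.round(-R.T@np.array(d['tvec']).ravel()), np.round(P[286,283],1),np.round(P[212,277],1))
"
```

```text
w3 1039 circle [531.2  -6.2] 15.1 mean [529.7  -5.7  68.7]
w3 2380 circle [529.7  -1.4] 16.1 mean [529.5  -1.3 190.6]
s3 115 circle [533.2  -6.6] 15.5 mean [532.4  -5.4  70.8]
s3 64 circle [ 5.31e+02 -2.00e-01] 10.7 mean [529.4   4.2 140.9]
[457.  26. 323.] [ 5.270e+02 -2.000e-01  1.915e+02] [530.1  -6.3  69.2]
```

Request:
{"fn": "apply_moves", "kwargs": {
  "increments": [
    {"gripper": 10, "delta_pos": [0.5, -0.3, 0.2], "dr": [0, 0, 0]},
    {"gripper": 10, "delta_pos": [1.2, 0, 0], "dr": [0, 0, 0]},
    {"gripper": 10, "delta_pos": [1.5, 0, 0], "dr": [0, 0, 0]},
    {"gripper": 10, "delta_pos": [1.2, 0, 0], "dr": [0, 0, 0]},
    {"gripper": 10, "delta_pos": [0.8, 0, 0], "dr": [0, 0, 0]}
  ]
}}

```text
t: 7.02
ee_pos: [532.5, -7.9, 116.3]
orientation: [0.283, 1.553, -0.283]
ft_force: [-0.9, 0.4, -0.3]
width: 21.7
```

Request:
{"fn": "apply_moves", "kwargs": {
  "increments": [
    {"gripper": 10, "delta_pos": [0, 0, 0], "dr": [0, 0, 0]},
    {"gripper": 10, "delta_pos": [0, 0, 0], "dr": [0, 0, 0]},
    {"gripper": 10, "delta_pos": [0, 0, 0], "dr": [0, 0, 0]},
    {"gripper": 10, "delta_pos": [0, 0, 0], "dr": [0, 0, 0]},
    {"gripper": 10, "delta_pos": [0, 0, 0], "dr": [0, 0, 0]}
  ]
}}

```text
t: 7.43
ee_pos: [533.5, -7.7, 118.3]
orientation: [0.283, 1.551, -0.283]
ft_force: [-0.1, -0.4, -0.1]
width: 21.8
```

```bash
python3 go.py 533 -7 110.5; python3 -c "
from h import *
a=grab('side','s4');b=grab('wrist','w4')
c=cv2.resize(a['img'][170:270,260:380],(504,420),interpolation=cv2.INTER_CUBIC)
cv2.imwrite('pics/c4.png',np.hstack([c,cv2.resize(b['img'][150:330,220:340],(280,420))])[:,:,::-1])"
```

```text
t 7.43 pos [533.5  -7.7 118.3] w 21.8 F [-0.1 -0.4 -0.1] q6 -1.25
x [ 1.3e-03 -1.0e-04 -1.0e+00] y [0.353 0.936 0.   ] tilt fix dr(tool) [ 0.      0.0012 -0.0004]
delta cm tool [ 0.78  0.05 -0.08]
```

View pics/c4.png

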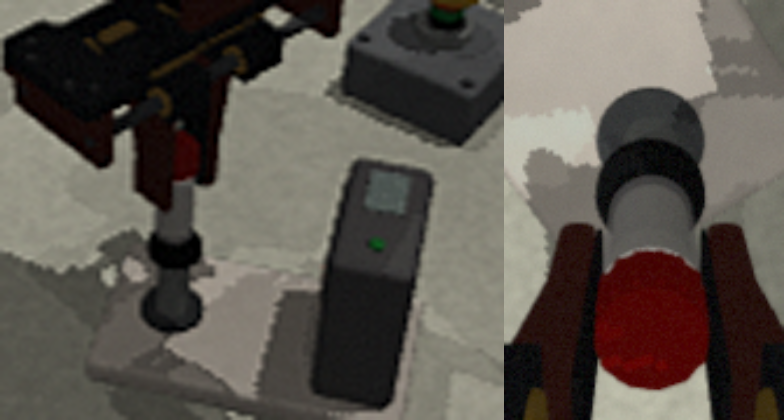

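The vial and disc are lined up in both views (columns 175/176 in the side crop, 652/650 in the wrist crop). I'll lower it slowly and watch the force.

Request:
{"fn": "apply_moves", "kwargs": {
  "increments": [
    {"gripper": 10, "delta_pos": [0.3, 0, 0], "dr": [0, 0, 0]},
    {"gripper": 10, "delta_pos": [0.2, 0, 0], "dr": [0, 0, 0]},
    {"gripper": 10, "delta_pos": [0.1, 0, 0], "dr": [0, 0, 0]},
    {"gripper": 10, "delta_pos": [0.05, 0, 0], "dr": [0, 0, 0]},
    {"gripper": 10, "delta_pos": [0, 0, 0], "dr": [0, 0, 0]}
  ]
}}

```text
t: 7.95
ee_pos: [532.9, -7.7, 110.9]
orientation: [0.283, 1.553, -0.283]
ft_force: [-0.2, -0.0, -0.0]
width: 22.0
```

Request:
{"fn": "apply_moves", "kwargs": {
  "increments": [
    {"gripper": 10, "delta_pos": [0, 0, 0], "dr": [0, 0, 0]},
    {"gripper": 10, "delta_pos": [0, 0, 0], "dr": [0, 0, 0]},
    {"gripper": 10, "delta_pos": [0, 0, 0], "dr": [0, 0, 0]},
    {"gripper": 10, "delta_pos": [0, 0, 0], "dr": [0, 0, 0]},
    {"gripper": 10, "delta_pos": [0, 0, 0], "dr": [0, 0, 0]}
  ]
}}

```text
t: 8.37
ee_pos: [533.1, -7.7, 111.2]
orientation: [0.283, 1.552, -0.283]
ft_force: [-0.6, -0.3, -1.1]
width: 21.5
```

Request:
{"fn": "apply_moves", "kwargs": {
  "increments": [
    {"gripper": 10, "delta_pos": [0.05, 0, 0], "dr": [0, 0, 0]},
    {"gripper": 10, "delta_pos": [0.05, 0, 0], "dr": [0, 0, 0]},
    {"gripper": 10, "delta_pos": [0, 0, 0], "dr": [0, 0, 0]},
    {"gripper": 10, "delta_pos": [0, 0, 0], "dr": [0, 0, 0]},
    {"gripper": 10, "delta_pos": [0, 0, 0], "dr": [0, 0, 0]}
  ]
}}

```text
t: 8.78
ee_pos: [533.1, -7.7, 110.1]
orientation: [0.283, 1.552, -0.283]
ft_force: [0.1, 0.1, -0.9]
width: 21.6
```

Request:
{"fn": "apply_moves", "kwargs": {
  "increments": [
    {"gripper": 10, "delta_pos": [0.05, 0, 0], "dr": [0, 0, 0]},
    {"gripper": 10, "delta_pos": [0, 0, 0], "dr": [0, 0, 0]},
    {"gripper": 10, "delta_pos": [0, 0, 0], "dr": [0, 0, 0]},
    {"gripper": 10, "delta_pos": [0, 0, 0], "dr": [0, 0, 0]},
    {"gripper": 10, "delta_pos": [0, 0, 0], "dr": [0, 0, 0]}
  ]
}}

```text
t: 9.2
ee_pos: [533.2, -7.7, 109.8]
orientation: [0.283, 1.552, -0.283]
ft_force: [1.0, -0.4, 2.0]
width: 21.9
```

Request:
{"fn": "apply_moves", "kwargs": {
  "increments": [
    {"gripper": 10, "delta_pos": [0.05, 0, 0], "dr": [0, 0, 0]},
    {"gripper": 10, "delta_pos": [0, 0, 0], "dr": [0, 0, 0]},
    {"gripper": 10, "delta_pos": [0, 0, 0], "dr": [0, 0, 0]},
    {"gripper": 10, "delta_pos": [0, 0, 0], "dr": [0, 0, 0]},
    {"gripper": 10, "delta_pos": [0, 0, 0], "dr": [0, 0, 0]}
  ]
}}

```text
t: 9.62
ee_pos: [533.3, -7.7, 109.7]
orientation: [0.283, 1.552, -0.283]
ft_force: [-2.5, -0.4, 7.6]
width: 21.4
```

Contact is at 109.7 mm with 7.6 N. I'll ease off slightly and open gently.

Request:
{"fn": "apply_moves", "kwargs": {
  "increments": [
    {"gripper": 10, "delta_pos": [-0.05, 0, 0], "dr": [0, 0, 0]},
    {"gripper": 10, "delta_pos": [0, 0, 0], "dr": [0, 0, 0]},
    {"gripper": 24, "delta_pos": [0, 0, 0], "dr": [0, 0, 0]},
    {"gripper": 27, "delta_pos": [0, 0, 0], "dr": [0, 0, 0]},
    {"gripper": 30, "delta_pos": [0, 0, 0], "dr": [0, 0, 0]}
  ]
}}

```text
t: 10.03
ee_pos: [533.0, -7.7, 109.5]
orientation: [0.283, 1.552, -0.283]
ft_force: [-0.5, 0.7, -0.3]
width: 25.6
```

Request:
{"fn": "apply_moves", "kwargs": {
  "increments": [
    {"gripper": 35, "delta_pos": [0, 0, 0], "dr": [0, 0, 0]},
    {"gripper": 40, "delta_pos": [0, 0, 0], "dr": [0, 0, 0]},
    {"gripper": 45, "delta_pos": [0, 0, 0], "dr": [0, 0, 0]},
    {"gripper": 50, "delta_pos": [0, 0, 0], "dr": [0, 0, 0]},
    {"gripper": 50, "delta_pos": [0, 0, 0], "dr": [0, 0, 0]}
  ]
}}

```text
t: 10.45
ee_pos: [533.1, -7.7, 109.6]
orientation: [0.283, 1.552, -0.283]
ft_force: [1.6, 0.3, 0.5]
width: 43.8
```

Request:
{"fn": "apply_moves", "kwargs": {
  "increments": [
    {"gripper": 50, "delta_pos": [-0.5, 0, 0], "dr": [0, 0, 0]},
    {"gripper": 50, "delta_pos": [-1, 0, 0], "dr": [0, 0, 0]},
    {"gripper": 50, "delta_pos": [-2, 0, 0], "dr": [0, 0, 0]},
    {"gripper": 50, "delta_pos": [-2, 0, 0], "dr": [0, 0, 0]},
    {"gripper": 50, "delta_pos": [-1.5, 0, 0], "dr": [0, 0, 0]}
  ]
}}

```text
t: 10.87
ee_pos: [533.6, -7.7, 182.0]
orientation: [0.283, 1.551, -0.283]
ft_force: [0.3, 0.5, 0.4]
width: 44.0
```

```bash
python3 go.py 475.5 -291.5 180; python3 -c "
from w import *
a=grab('side','s5');b=grab('wrist','w5')
c=cv2.resize(a['img'][170:270,260:380],(504,420),interpolation=cv2.INTER_CUBIC)
cv2.imwrite('pics/c5.png',np.hstack([c,cv2.resize(b['img'][150:330,220:340],(280,420))])[:,:,::-1])
"
```

```text
t 10.87 pos [533.6  -7.7 182. ] w 44.0 F [0.3 0.5 0.4] q6 -1.25
x [ 1.6e-03 -1.0e-04 -1.0e+00] y [0.353 0.936 0.001] tilt fix dr(tool) [ 0.      0.0016 -0.0005]
delta cm tool [  0.19 -28.6    4.58]
```

View pics/c5.png

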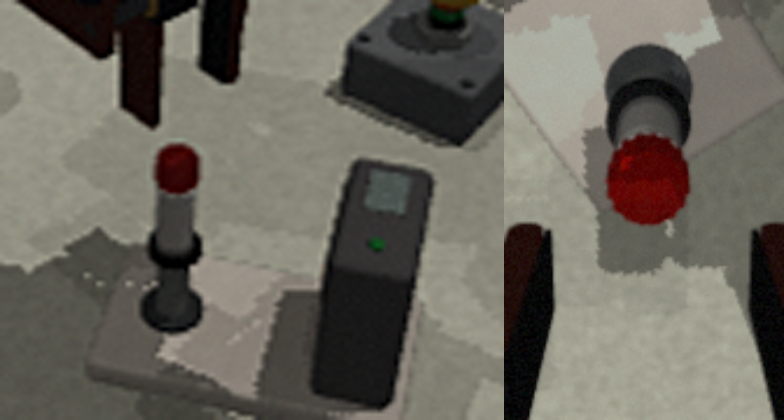

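The vial stands centred and upright on the disc, clear of the fingers (side crop (177,165) to (176,245), wrist crop (648,178)). Next I go to the key and shut the gripper on the way.

Request:
{"fn": "apply_moves", "kwargs": {
  "increments": [
    {"gripper": 50, "delta_pos": [0, -0.7, 0.1], "dr": [0, 0, 0]},
    {"gripper": 50, "delta_pos": [0, -1.4, 0.2], "dr": [0, 0, 0]},
    {"gripper": 50, "delta_pos": [0, -2, 0.3], "dr": [0, 0, 0]},
    {"gripper": 50, "delta_pos": [0, -2.2, 0.4], "dr": [0, 0, 0]},
    {"gripper": 30, "delta_pos": [0, -2.2, 0.4], "dr": [0, 0, 0]}
  ]
}}

```text
t: 11.38
ee_pos: [514.9, -93.0, 178.5]
orientation: [0.282, 1.554, -0.283]
ft_force: [0.7, -1.3, -0.3]
width: 40.2
```

Request:
{"fn": "apply_moves", "kwargs": {
  "increments": [
    {"gripper": 0, "delta_pos": [0, -2.2, 0.4], "dr": [0, 0, 0]},
    {"gripper": 0, "delta_pos": [0, -2.2, 0.4], "dr": [0, 0, 0]},
    {"gripper": 0, "delta_pos": [0, -2.2, 0.4], "dr": [0, 0, 0]},
    {"gripper": 0, "delta_pos": [0, -2.2, 0.4], "dr": [0, 0, 0]},
    {"gripper": 0, "delta_pos": [0, -2.2, 0.4], "dr": [0, 0, 0]}
  ]
}}

```text
t: 11.8
ee_pos: [494.6, -203.3, 178.4]
orientation: [0.284, 1.554, -0.283]
ft_force: [0.3, 0.2, 0.2]
width: 7.3
```

Request:
{"fn": "apply_moves", "kwargs": {
  "increments": [
    {"gripper": 0, "delta_pos": [0, -2.2, 0.4], "dr": [0, 0, 0]},
    {"gripper": 0, "delta_pos": [0, -2.2, 0.3], "dr": [0, 0, 0]},
    {"gripper": 0, "delta_pos": [0, -2, 0.2], "dr": [0, 0, 0]},
    {"gripper": 0, "delta_pos": [0, -1.3, 0.1], "dr": [0, 0, 0]},
    {"gripper": 0, "delta_pos": [0, -0.5, 0], "dr": [0, 0, 0]}
  ]
}}

```text
t: 12.22
ee_pos: [475.3, -283.9, 178.7]
orientation: [0.285, 1.554, -0.284]
ft_force: [0.2, 0.2, 0.1]
width: 0.3
```

Request:
{"fn": "apply_moves", "kwargs": {
  "increments": [
    {"gripper": 0, "delta_pos": [0, 0, 0], "dr": [0, 0, 0]},
    {"gripper": 0, "delta_pos": [0, 0, 0], "dr": [0, 0, 0]},
    {"gripper": 0, "delta_pos": [0, 0, 0], "dr": [0, 0, 0]},
    {"gripper": 0, "delta_pos": [0, 0, 0], "dr": [0, 0, 0]},
    {"gripper": 0, "delta_pos": [0, 0, 0], "dr": [0, 0, 0]}
  ]
}}

```text
t: 12.63
ee_pos: [476.7, -281.6, 179.7]
orientation: [0.282, 1.552, -0.282]
ft_force: [0.8, -0.2, -0.2]
width: 0.5
```

```bash
python3 go.py 475.5 -291.5 118; python3 -c "
from w import *
grab('top','t6');grab('side','s6');b=grab('wrist','w6')
top('t6',(266,240),10,125,140); top('s6',(302,208),9,128,140)
P=pts(b); h=cv2.cvtColor(b['img'],cv2.COLOR_RGB2HSV); m=(P[...,2]>88)&(P[...,2]<100)&(abs(h[...,0].astype(int)-24)<8)&(h[...,1]>120)
q=P[m]; print('head',m.sum(),cv2.minEnclosingCircle(q[:,:2].astype(np.float32)),np.median(q,0))
"
```

```text
t 12.63 pos [ 476.7 -281.6  179.7] w 0.5 F [ 0.8 -0.2 -0.2] q6 -1.77
x [ 0.e+00  1.e-04 -1.e+00] y [0.352 0.936 0.   ] tilt fix dr(tool) [ 0.     -0.     -0.0001]
delta cm tool [ 6.17 -0.97  0.23]
t6 58 circle [534.1  -8.4] 11.4 mean [533.7  -8.8 133. ]
s6 70 circle [533.7  -6. ] 11.8 mean [533.3  -5.2 132.6]
head 5321 ((442.2107238769531, -369.8474426269531), 106.37443542480469) [ 431.49962645 -428.67511583   93.72458476]
```

View pics/w6.png

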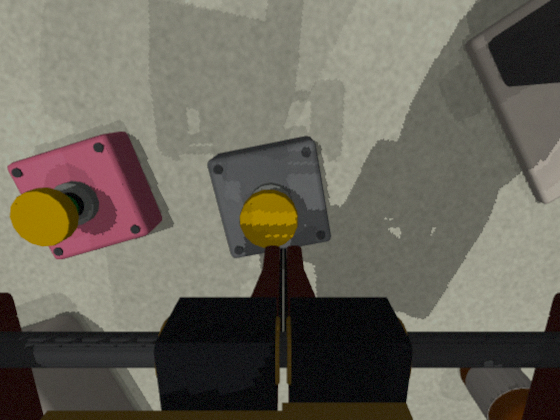

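The top camera puts the vial at (534.1, −8.4), matching the post's (534, −8.4). In the wrist view the grey key's head is at (269,218), the pink look-alike at (43,216), and the shut fingertips at (284,250). Next I move over the grey key and descend.

Request:
{"fn": "apply_moves", "kwargs": {
  "increments": [
    {"gripper": 0, "delta_pos": [0.6, -0.5, 0.1], "dr": [0, 0, 0]},
    {"gripper": 0, "delta_pos": [1.5, -0.5, 0.1], "dr": [0, 0, 0]},
    {"gripper": 0, "delta_pos": [1.8, 0, 0], "dr": [0, 0, 0]},
    {"gripper": 0, "delta_pos": [1.5, 0, 0], "dr": [0, 0, 0]},
    {"gripper": 0, "delta_pos": [0.7, 0, 0], "dr": [0, 0, 0]}
  ]
}}

```text
t: 13.2
ee_pos: [473.8, -292.2, 116.6]
orientation: [0.284, 1.555, -0.283]
ft_force: [0.4, 1.0, -0.4]
width: 0.7
```

Request:
{"fn": "apply_moves", "kwargs": {
  "increments": [
    {"gripper": 0, "delta_pos": [0, 0, 0], "dr": [0, 0, 0]},
    {"gripper": 0, "delta_pos": [0, 0, 0], "dr": [0, 0, 0]},
    {"gripper": 0, "delta_pos": [0, 0, 0], "dr": [0, 0, 0]},
    {"gripper": 0, "delta_pos": [0, 0, 0], "dr": [0, 0, 0]},
    {"gripper": 0, "delta_pos": [0, 0, 0], "dr": [0, 0, 0]}
  ]
}}

```text
t: 13.62
ee_pos: [475.3, -292.8, 119.5]
orientation: [0.283, 1.551, -0.283]
ft_force: [0.5, -0.2, 1.3]
width: 0.2
```

```bash
python3 go.py 475.5 -291.5 104
```

```text
t 13.62 pos [ 475.3 -292.8  119.5] w 0.2 F [ 0.5 -0.2  1.3] q6 -1.78
x [ 1.3e-03 -8.0e-04 -1.0e+00] y [ 0.353  0.936 -0.   ] tilt fix dr(tool) [0.     0.0015 0.0003]
delta cm tool [ 1.55  0.13 -0.03]
```

Request:
{"fn": "apply_moves", "kwargs": {
  "increments": [
    {"gripper": 0, "delta_pos": [0.3, 0, 0], "dr": [0, 0, 0]},
    {"gripper": 0, "delta_pos": [0.4, 0, 0], "dr": [0, 0, 0]},
    {"gripper": 0, "delta_pos": [0.4, 0, 0], "dr": [0, 0, 0]},
    {"gripper": 0, "delta_pos": [0.3, 0, 0], "dr": [0, 0, 0]},
    {"gripper": 0, "delta_pos": [0.1, 0, 0], "dr": [0, 0, 0]}
  ]
}}

```text
t: 14.03
ee_pos: [474.5, -292.3, 103.0]
orientation: [0.283, 1.553, -0.283]
ft_force: [-1.7, 0.8, 2.6]
width: 0.5
```

Request:
{"fn": "apply_moves", "kwargs": {
  "increments": [
    {"gripper": 0, "delta_pos": [0.05, 0, 0], "dr": [0, 0, 0]},
    {"gripper": 0, "delta_pos": [0.05, 0, 0], "dr": [0, 0, 0]},
    {"gripper": 0, "delta_pos": [0, 0, 0], "dr": [0, 0, 0]},
    {"gripper": 0, "delta_pos": [0, 0, 0], "dr": [0, 0, 0]},
    {"gripper": 0, "delta_pos": [0, 0, 0], "dr": [0, 0, 0]}
  ]
}}

```text
t: 14.45
ee_pos: [474.6, -292.3, 102.7]
orientation: [0.283, 1.553, -0.283]
ft_force: [-2.5, 2.1, 3.5]
width: 0.2
```

Request:
{"fn": "apply_moves", "kwargs": {
  "increments": [
    {"gripper": 0, "delta_pos": [0.1, 0, 0], "dr": [0, 0, 0]},
    {"gripper": 0, "delta_pos": [0.1, 0, 0], "dr": [0, 0, 0]},
    {"gripper": 0, "delta_pos": [0, 0, 0], "dr": [0, 0, 0]},
    {"gripper": 0, "delta_pos": [0, 0, 0], "dr": [0, 0, 0]},
    {"gripper": 0, "delta_pos": [0, 0, 0], "dr": [0, 0, 0]}
  ]
}}

```text
t: 14.87
ee_pos: [474.6, -292.3, 100.6]
orientation: [0.283, 1.553, -0.283]
ft_force: [-3.6, 2.3, 4.6]
width: 0.4
```

Contact came at TCP z ≈ 103. I'll press on gently towards z ≈ 91.

Request:
{"fn": "apply_moves", "kwargs": {
  "increments": [
    {"gripper": 0, "delta_pos": [0.1, 0, 0], "dr": [0, 0, 0]},
    {"gripper": 0, "delta_pos": [0.1, 0, 0], "dr": [0, 0, 0]},
    {"gripper": 0, "delta_pos": [0.1, 0, 0], "dr": [0, 0, 0]},
    {"gripper": 0, "delta_pos": [0.1, 0, 0], "dr": [0, 0, 0]},
    {"gripper": 0, "delta_pos": [0.1, 0, 0], "dr": [0, 0, 0]}
  ]
}}

```text
t: 15.28
ee_pos: [474.7, -292.4, 95.6]
orientation: [0.283, 1.552, -0.283]
ft_force: [-2.4, 2.7, 6.3]
width: 0.1
```

Request:
{"fn": "apply_moves", "kwargs": {
  "increments": [
    {"gripper": 0, "delta_pos": [0.1, 0, 0], "dr": [0, 0, 0]},
    {"gripper": 0, "delta_pos": [0.1, 0, 0], "dr": [0, 0, 0]},
    {"gripper": 0, "delta_pos": [0.1, 0, 0], "dr": [0, 0, 0]},
    {"gripper": 0, "delta_pos": [0, 0, 0], "dr": [0, 0, 0]},
    {"gripper": 0, "delta_pos": [0, 0, 0], "dr": [0, 0, 0]}
  ]
}}

```text
t: 15.7
ee_pos: [474.7, -292.4, 92.7]
orientation: [0.283, 1.552, -0.283]
ft_force: [-3.4, 2.4, 7.4]
width: 0.9
```

Request:
{"fn": "apply_moves", "kwargs": {
  "increments": [
    {"gripper": 0, "delta_pos": [0, 0, 0], "dr": [0, 0, 0]},
    {"gripper": 0, "delta_pos": [0, 0, 0], "dr": [0, 0, 0]},
    {"gripper": 0, "delta_pos": [0, 0, 0], "dr": [0, 0, 0]},
    {"gripper": 0, "delta_pos": [0, 0, 0], "dr": [0, 0, 0]},
    {"gripper": 0, "delta_pos": [0, 0, 0], "dr": [0, 0, 0]}
  ]
}}

```text
t: 16.12
ee_pos: [474.8, -292.4, 92.8]
orientation: [0.283, 1.552, -0.283]
ft_force: [-3.4, 1.9, 6.3]
width: 0.8
```

```bash
python3 go.py 474.6 -292.3 91; python3 -c "
from w import *
a=grab('side','s7')
c=cv2.resize(a['img'][130:210,330:410],(560,560),interpolation=cv2.INTER_CUBIC)
e=cv2.resize(a['img'][190:270,285:317],(224,560),interpolation=cv2.INTER_CUBIC)
cv2.imwrite('pics/c7.png',np.hstack([c,e])[:,:,::-1])
"
```

```text
t 16.12 pos [ 474.8 -292.4   92.8] w 0.8 F [-3.4  1.9  6.3] q6 -1.78
x [-1.e-04  1.e-04 -1.e+00] y [0.353 0.936 0.   ] tilt fix dr(tool) [ 0.     -0.0001 -0.    ]
delta cm tool [ 0.18  0.   -0.02]
```

View pics/c7.png

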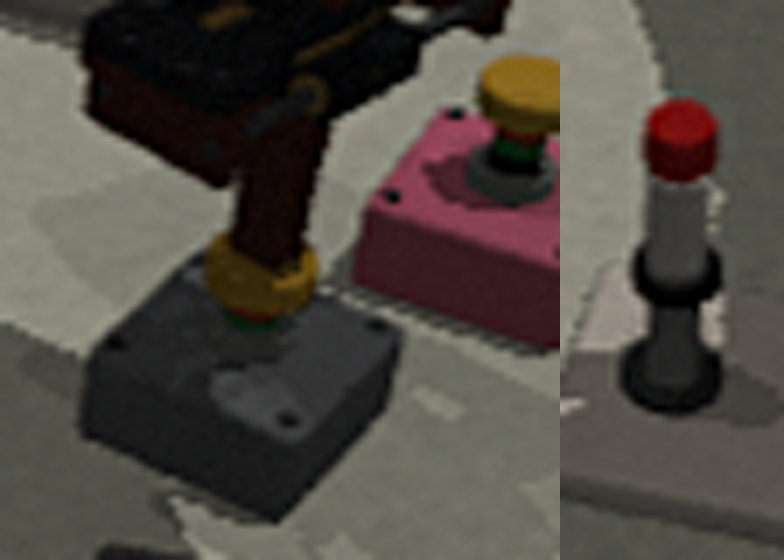

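The rim now lies in the green: the black stripe is gone and green and red show above the collar at (250,318). The vial is upright on the post at (680,200). TCP gives about 10.2 mm of travel, so I'll add 1.5 mm and hold for over 2 s.

Request:
{"fn": "apply_moves", "kwargs": {
  "increments": [
    {"gripper": 0, "delta_pos": [0.05, 0, 0], "dr": [0, 0, 0]},
    {"gripper": 0, "delta_pos": [0.05, 0, 0], "dr": [0, 0, 0]},
    {"gripper": 0, "delta_pos": [0.05, 0, 0], "dr": [0, 0, 0]},
    {"gripper": 0, "delta_pos": [0, 0, 0], "dr": [0, 0, 0]},
    {"gripper": 0, "delta_pos": [0, 0, 0], "dr": [0, 0, 0]}
  ]
}}

```text
t: 16.58
ee_pos: [474.8, -292.4, 91.3]
orientation: [0.283, 1.552, -0.283]
ft_force: [-3.5, 2.5, 7.3]
width: 0.5
```

Request:
{"fn": "apply_moves", "kwargs": {
  "increments": [
    {"gripper": 0, "delta_pos": [0, 0, 0], "dr": [0, 0, 0]},
    {"gripper": 0, "delta_pos": [0, 0, 0], "dr": [0, 0, 0]},
    {"gripper": 0, "delta_pos": [0, 0, 0], "dr": [0, 0, 0]},
    {"gripper": 0, "delta_pos": [0, 0, 0], "dr": [0, 0, 0]},
    {"gripper": 0, "delta_pos": [0, 0, 0], "dr": [0, 0, 0]}
  ]
}}

```text
t: 17.0
ee_pos: [474.7, -292.4, 91.3]
orientation: [0.283, 1.552, -0.283]
ft_force: [-3.4, 2.6, 8.7]
width: 0.1
```

Request:
{"fn": "apply_moves", "kwargs": {
  "increments": [
    {"gripper": 0, "delta_pos": [0, 0, 0], "dr": [0, 0, 0]},
    {"gripper": 0, "delta_pos": [0, 0, 0], "dr": [0, 0, 0]},
    {"gripper": 0, "delta_pos": [0, 0, 0], "dr": [0, 0, 0]},
    {"gripper": 0, "delta_pos": [0, 0, 0], "dr": [0, 0, 0]},
    {"gripper": 0, "delta_pos": [0, 0, 0], "dr": [0, 0, 0]}
  ]
}}

```text
t: 17.42
ee_pos: [474.7, -292.4, 91.3]
orientation: [0.283, 1.552, -0.283]
ft_force: [-3.9, 2.8, 7.5]
width: 0.5
```

Request:
{"fn": "apply_moves", "kwargs": {
  "increments": [
    {"gripper": 0, "delta_pos": [0, 0, 0], "dr": [0, 0, 0]},
    {"gripper": 0, "delta_pos": [0, 0, 0], "dr": [0, 0, 0]},
    {"gripper": 0, "delta_pos": [0, 0, 0], "dr": [0, 0, 0]},
    {"gripper": 0, "delta_pos": [0, 0, 0], "dr": [0, 0, 0]},
    {"gripper": 0, "delta_pos": [0, 0, 0], "dr": [0, 0, 0]}
  ]
}}

```text
t: 17.83
ee_pos: [474.7, -292.4, 91.3]
orientation: [0.283, 1.552, -0.283]
ft_force: [-4.1, 3.0, 6.7]
width: 0.4
```

Request:
{"fn": "apply_moves", "kwargs": {
  "increments": [
    {"gripper": 0, "delta_pos": [0, 0, 0], "dr": [0, 0, 0]},
    {"gripper": 0, "delta_pos": [0, 0, 0], "dr": [0, 0, 0]},
    {"gripper": 0, "delta_pos": [0, 0, 0], "dr": [0, 0, 0]},
    {"gripper": 0, "delta_pos": [0, 0, 0], "dr": [0, 0, 0]},
    {"gripper": 0, "delta_pos": [0, 0, 0], "dr": [0, 0, 0]}
  ]
}}

```text
t: 18.25
ee_pos: [474.7, -292.4, 91.3]
orientation: [0.283, 1.552, -0.283]
ft_force: [-3.7, 2.6, 6.3]
width: 0.5
```

Request:
{"fn": "apply_moves", "kwargs": {
  "increments": [
    {"gripper": 0, "delta_pos": [0, 0, 0], "dr": [0, 0, 0]},
    {"gripper": 0, "delta_pos": [0, 0, 0], "dr": [0, 0, 0]},
    {"gripper": 0, "delta_pos": [0, 0, 0], "dr": [0, 0, 0]},
    {"gripper": 0, "delta_pos": [0, 0, 0], "dr": [0, 0, 0]},
    {"gripper": 0, "delta_pos": [0, 0, 0], "dr": [0, 0, 0]}
  ]
}}

```text
t: 18.67
ee_pos: [474.7, -292.4, 91.3]
orientation: [0.283, 1.552, -0.283]
ft_force: [-3.4, 2.9, 7.5]
width: 0.7
```

Request:
{"fn": "apply_moves", "kwargs": {
  "increments": [
    {"gripper": 0, "delta_pos": [0, 0, 0], "dr": [0, 0, 0]},
    {"gripper": 0, "delta_pos": [0, 0, 0], "dr": [0, 0, 0]},
    {"gripper": 0, "delta_pos": [0, 0, 0], "dr": [0, 0, 0]},
    {"gripper": 0, "delta_pos": [0, 0, 0], "dr": [0, 0, 0]},
    {"gripper": 0, "delta_pos": [0, 0, 0], "dr": [0, 0, 0]}
  ]
}}

```text
t: 19.08
ee_pos: [474.7, -292.4, 91.3]
orientation: [0.283, 1.552, -0.283]
ft_force: [-3.4, 2.1, 6.9]
width: 0.4
```

```bash
python3 -c "
from w import *
a=grab('side','s8'); grab('top','t8')
top('s8',(302,208),9,128,140); top('t8',(266,240),10,125,140)
P=pts(a); h=cv2.cvtColor(a['img'],cv2.COLOR_RGB2HSV)
for n in ['s6','s8']:
    d=dict(np.load(f'pics/{n}.npz')); P=pts(d); h=cv2.cvtColor(d['img'],cv2.COLOR_RGB2HSV)
    m=(abs(h[...,0].astype(int)-24)<8)&(h[...,1]>120)&(P[...,2]>60)&(P[...,2]<105)&(abs(P[...,0]-475)<30)&(abs(P[...,1]+292)<30)
    print(n,m.sum(),'head z 90/98%',np.percentile(P[m][:,2],[50,90,98]))
"; python3 go.py
```

```text
s8 69 circle [533.4  -6.5] 11.7 mean [533.5  -5.1 132.4]
t8 57 circle [533.8  -8.8] 10.9 mean [533.9  -8.7 133.2]
s6 165 head z 90/98% [95.72499355 97.64949642 98.37630174]
s8 117 head z 90/98% [82.85910707 85.34464304 86.4930991 ]
t 19.18 pos [ 474.7 -292.4   91.3] w 0.5 F [-4.1  3.2  8. ] q6 -1.78
x [-2.e-04  1.e-04 -1.e+00] y [0.353 0.936 0.   ] tilt fix dr(tool) [ 0.     -0.0002 -0.    ]
```

```bash
python3 -c "
from h import *
print(ctrl.close_job())"
```

```text
the job is handed in; nothing more can be done
None
```

The red vial is standing upright on the scanner's post, released. I handed the job in with the shut fingertips still holding the grey key's plunger down; no verdict is reported.

**Last checks:**
- **Vial:** the cameras put it within about 1 mm of the post's measured centre, and this did not change between release and hand-in.
- **Plunger:** travel was about 11.7 mm from the arm's position and about 12 mm from the drop of the yellow head in the depth image. Both are inside the green band.
- **Hold:** the plunger was held still for more than 2.5 s, with 6–9 N upward on the tool.
- **Time:** the arm's clock read 19.2 s.

**Disagreements:** the cameras differed from each other by 2–4 mm in absolute position. I used averages and checked alignment within single views. There was also a steady sideways force of about 4–5 N while pressing, but it caused no drift.

**Other objects:** I last saw the other four vials in their holes just after lifting the red one. I did not take a final measurement of the other vials, bottle, beaker or marker.

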